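Hook the orange cartridge out of its storage bore

ROBOT

A 7-joint arm with a two-finger parallel gripper is mounted at the origin on the work surface. World frame = base frame: x ahead of the robot, y to its left, z up, the work surface at z = 0. Lengths are in m, angles in rad, forces in N, time in s.
With the tool pointing down it reaches from about 0.4 to 0.85 m from the base axis. Payload 4.5 kg.
Tool frame: the origin (TCP) lies between the finger pads; the fingertips stand 14 mm ahead of it and the grasp point (between the pads) lies 5 mm behind it; x points along the fingers, z is the direction in which the jaws open and shut, and the axes are right-handed (so a half turn about x gives the same grasp; the last joint's range is limited). The gripper opens to 88 mm and grips with 3 to 60 N. Pads are 18 mm wide; open, the fingers measure 123 mm over their backs; the gripper's body (75 mm by 187 mm) begins 45 mm behind the grasp point.
Start: joints at [1.36, 0.689, -0.195, 1.565, 0.157, 0.902, -0.215], TCP at [0.152, -0.606, 0.253] pointing down, gripper open.
Joint ranges: [-3.01, 3.01], [-0.46, 2.08], [-1.47, 1.51], [0.13, 2.56], [-1, 4.14], [0.04, 2.09], [-2.66, 2.66]. Speed limits (rad/s): [2.57, 2.57, 3.14, 3.14, 3.14, 3.14, 3.14].

INTERFACE

Orientations are given as a unit quaternion [x, y, z, w].
In Python, from plant import r, cams gives the robot as it stands.
- The arm moves only by the tool apply_moves, never from a script. Its arguments are lists of equal length, an entry for each row: "travel": the shift along the world's x, y, z in cm, a list of three; "roll": the turn about the world's z in degrees; "gripper": the finger opening in cm, from 0 to 8.81. In form: {"travel": [[x, y, z], ...], "roll": [roll, ...], "gripper": [gripper, ...]}. A call has exactly 8 rows; each row is the pose to reach, as a shift and turn from the pose commanded when the call began; what a row does not reach only later rows make up. A row lasts 1/12 s, in which the tool goes at most 41.7 mm and 7.16 degrees, less where a joint would pass 70% of its speed; a pose out of reach is approached as far as the arm can. A call with a gripper value outside its range is refused whole. The fingers move at their own pace and stop on an object; "newtons" is the grip in N (left out, the last holds). Time passes only in rows, so rows that repeat a pose let the fingers close, or fill a call up. It gives the time, the measured TCP pose, the force and the opening at its end, in the units of the state.
- r.get_state(): the state, without advancing time (a new reading comes with each control period).
- cams.snapshot(name): name is "side" or "top" or "wrist"; returns a dict with "image" (480x640x3 uint8, red, green, blue), "fx", "fy", "cx", "cy" (pixels), "dist" ([k1, k2, p1, p2, k3] as OpenCV has them; the pictures are not rectified), "R" (3x3) and "t" (3): a world point X has camera coordinates R X + t. Camera axes: x right, y down, z forward; pixel columns grow to the right and rows downward; lengths in m; the calibration is good to about 2 mm. A picture is of the moment at which its call begins. There is no depth.
- r.finish_job(): hands the job in, once; it reports no verdict.
The state is a dict: "clock": time; "q": joint angles; "qd": joint speeds; "joint_torque": joint torques, N m; "tool_pos": TCP position; "eef_rot": TCP orientation; "contact_force": force on the tool from outside, world axes, zero at the start; "moment": the same for the moment, N m; "opening": opening from 0.0 (shut) to 1.0 (fully open).
Only numpy, scipy, OpenCV 4.12 (cv2) and the standard library are available. Lean on these libraries where they do the work, as an engineer would, in place of code of your own. Each camera call takes 0.05 s, during which the arm holds its last target. There are 200 camera calls.

TASK

Take the green-handled hook from its stand, feel its toe under the wire loop of the orange cartridge deep in the white block, and draw the cartridge out of its bore with the hook alone. Set it down gently, standing upright in the white tray, then hang the hook back in its stand. Press and pull on the cartridge only gently (14 N at most), do not touch it with the gripper, and leave the blue cartridge and the things behind the block alone.

Things in the scene. Friction and masses are not known exactly. Their poses are not given: they have to be found in the camera images.
- orange: Orange cylindrical cartridge with a white band, 52 mm diameter, body 36 mm high, 0.2 to 0.4 kg, standing upright in one of the block's two bores, with an upright steel-wire loop on its flat top. Origin: centre of its underside; z up. The loop stands in a plane across the cartridge's x axis (legs apart along y), not at the centre but off to +x or -x by an amount that is not measured.
- blue: Blue cartridge of the same make in the other bore; must stay there. Origin: centre of its underside.
- block: Fixed white plastic block, 90 mm (x) by 146 mm (y) by 110 mm high, with two vertical round bores, 54 mm diameter and 104 mm deep (6 mm floor), centred at y = +36 and -36 mm. Origin: centre of its underside. The orange cartridge may be in either bore.
- hook: Hook tool, 0.12 kg, hanging upright in its stand. Origin: centre of the underside of its flange (dark steel disc, 56 mm diameter, 6 mm thick); z up. Above the flange a green square handle, 22 x 22 mm, from 6 to 56 mm above the origin, sides along x and y. Below, a steel shank of 6 mm diameter on the z axis runs down to a toe that points along +x.
- stand: Fixed blue tool stand: 90 x 90 mm plate, its top 125 mm above the work surface, with a round through hole of 42 mm diameter at its centre, on two side walls at y = +-41 mm. Origin: centre of its underside. The hook's home is hanging in the hole with the flange flat on the plate, any way round.
- tray: Fixed white open tray, 190 mm (x) by 170 mm (y), 35 mm high, walls and floor 5 mm thick. Origin: centre of its underside.
- pills: Amber pill jar with white cap, 44 mm diameter, 75 mm high, bystander. Origin: centre of its underside.
- carton: Orange medicine carton, 40 x 75 x 60 mm high, bystander. Origin: centre of its underside.
- jar: White jar with blue cap, 50 mm diameter, 50 mm high, bystander. Origin: centre of its underside.
- toe (a point): Middle of the hook's toe, 5 mm along the tool's x from the shank's axis. The toe is a 5 mm thick steel bar, underside 105 mm below the hook's origin, reaching 13 mm from the shank's axis, its end turned up and outwards (top of the tip 96 mm below the origin), leaving a throat of 4.5 to 5 mm beside the shank for the wire.
- top (a point): Centre of the orange cartridge's flat top, 36 mm above its underside, axes as the cartridge; it does not show where the loop is. The loop: 4 mm wire, 25 mm wide between leg centres, its crown's centre line 26 mm above the top. It stands upright anywhere from x = -12 to +12 mm, seized in two dark slots: it will not shift. More than 14 N bends it. A hook coming down on it stops 28 mm above the top.

How it is judged:
By the outcome, as a careful person would: the job done as asked, in the order asked, and still so for the second after the job is handed in, with the robot touching nothing.
It also fails if it takes over 72 s, if anything falls off the work surface, if the arm or the gripper's body presses on something with over 40 N, if the wrist force passes 120 N, or if a joint passes its speed limit or range.

## Working session

There is one attempt and no reset: what is moved stays moved. The work goes in short steps, Python scripts to look and compute and a tool call to move; the robot and the scene stay as the last step left them, time stands still between calls to the robot, and variables do not carry over. Pictures are saved under pics/ and viewed, about 8 in all and at most 12, crops included, and the job is handed in when it is done.

Besides the shell and the picture viewer there is one more tool, called after ">>>" as name([rows], argument=value, ...), one row to a line, values as JSON. apply_moves: Moves the arm, as the interface text tells. Its arguments: {"type":"object","properties":{"travel":{"type":"array","items":{"type":"array","items":{"type":"number"}}},"roll":{"type":"array","items":{"type":"number"}},"gripper":{"type":"array","items":{"type":"number"}},"newtons":{"type":"number"}},"required":["travel","roll","gripper"]}

```bash
mkdir -p pics; cat > h.py <<'E'
import numpy as np, cv2
from plant import r, cams
def snap(n,f=None):
    s=cams.snapshot(n)
    if f: cv2.imwrite('pics/'+f,s['image'][:,:,::-1])
    return s
def K(s): return np.array([[s['fx'],0,s['cx']],[0,s['fy'],s['cy']],[0,0,1.]])
def ray(s,uv):
    p=cv2.undistortPoints(np.array([[uv]],float),K(s),np.array(s['dist'],float))[0,0]
    R=np.array(s['R']);t=np.array(s['t']); return -R.T@t, R.T@np.array([p[0],p[1],1.])
def onz(s,uv,z):
    c,d=ray(s,uv); return c+d*(z-c[2])/d[2]
def proj(s,X):
    R=np.array(s['R']);return cv2.projectPoints(np.array(X,float).reshape(-1,1,3),cv2.Rodrigues(R)[0],np.array(s['t'],float),K(s),np.array(s['dist'],float))[0][:,0]
E
python3 - <<'E'
from h import *
a=snap('top','t0.png');b=snap('side','s0.png')
cv2.imwrite('pics/w0.png',snap('wrist')['image'][:,:,::-1])
for s in(a,b): print(-np.array(s['R']).T@s['t'],np.array(s['R'])[2],s['fx'])
s=r.get_state();print({k:np.round(v,3) for k,v in s.items()})
E
```

```text
[ 0.42190643 -0.01293441  0.85223348] [ 0.19807936 -0.01276163 -0.98010291] 501.96994212513636
[ 0.2715464  -0.53250988  0.70787246] [ 0.35465462  0.6143604  -0.70482721] 442.24911176793046
{'clock': np.float64(0.15), 'q': array([ 1.36 ,  0.69 , -0.195,  1.566,  0.157,  0.903, -0.215]), 'qd': array([ 0.002, -0.002,  0.   , -0.005, -0.001,  0.001, -0.002]), 'joint_torque': array([-2.0000e-03, -5.2787e+01, -1.2690e+00, -1.5359e+01, -5.3000e-02,
        4.0000e-03,  0.0000e+00]), 'tool_pos': array([ 0.151, -0.606,  0.252]), 'eef_rot': array([ 0.435,  0.558, -0.435,  0.557]), 'contact_force': array([0.179, 0.274, 0.109]), 'moment': array([ 0.04 , -0.017, -0.033]), 'opening': np.float64(1.002)}
```

View pics/t0.png

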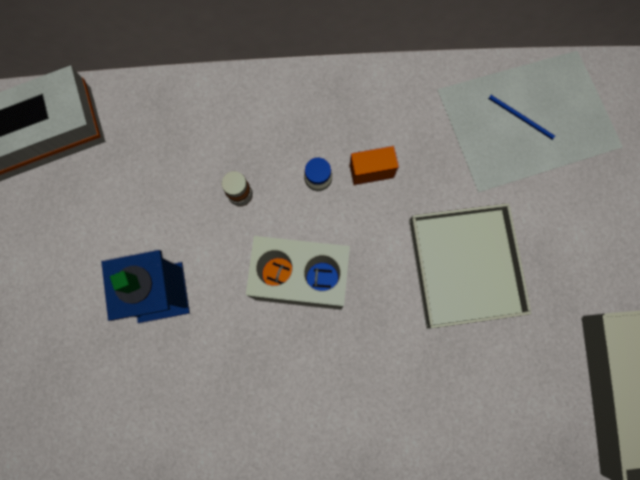

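View pics/s0.png

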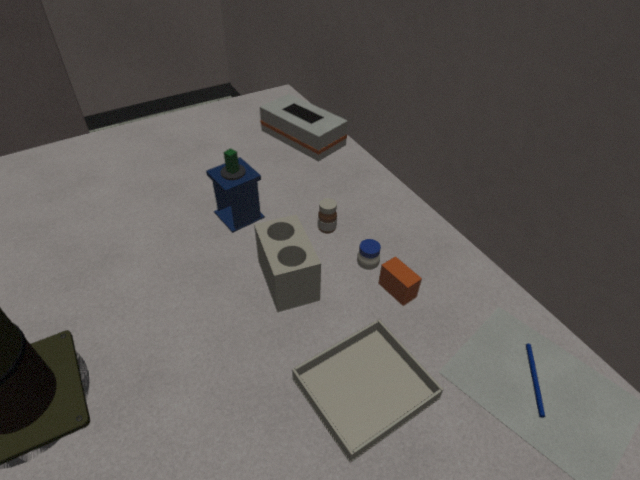

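The top view shows the stand with the green handle at about (125,283), the block with orange in its left bore (277,270) and blue in the right (322,273), and the tray around (468,266). The bystanders sit behind the block. Next I'll measure.

```bash
cat > m.py <<'E'
from h import *
a=snap('top');b=snap('side');im=a['image'];g=im[235:315,235:360];st=im[240:330,92:197]
f=lambda x,k:cv2.resize(x,None,fx=k,fy=k,interpolation=cv2.INTER_CUBIC)
A=f(g,6);B=f(st,3);C=f(b['image'][140:235,200:275],3)
can=np.zeros((600,800,3),np.uint8)
A=A[:,:];can[:A.shape[0]][:, :A.shape[1]]=0
A=f(g,4);can[:A.shape[0],:A.shape[1]]=A
can[:B.shape[0],500:500+min(300,B.shape[1])]=B[:,:300]
can[310:310+C.shape[0],500:500+C.shape[1]]=C[:290]
can=np.clip(can.astype(float)*1.5,0,255).astype(np.uint8)
cv2.imwrite('pics/c1.png',can[:,:,::-1])
hsv=cv2.cvtColor(im,cv2.COLOR_RGB2HSV)
def rect(mask,box,z,name):
    m=np.zeros(mask.shape,np.uint8);x0,y0,x1,y1=box;m[y0:y1,x0:x1]=mask[y0:y1,x0:x1]*255
    m=cv2.morphologyEx(m,cv2.MORPH_OPEN,np.ones((2,2)))
    c=max(cv2.findContours(m,cv2.RETR_EXTERNAL,cv2.CHAIN_APPROX_NONE)[0],key=cv2.contourArea)[:,0]
    P=np.array([onz(a,p,z)[:2] for p in c]); R=cv2.minAreaRect((P*1000).astype(np.float32));print(name,np.round(R[0],1),np.round(R[1],1),round(R[2],1),c.mean(0).round(1)); return c
V=hsv[...,2];S=hsv[...,1];H=hsv[...,0]
print('V block',im[245,300],im[300,300],'table',im[350,300],'plate',im[270,112],im[290,180],'tray',im[265,470],im[210,470])
rect(((H>45)&(H<80)&(S>120)),(90,240,200,330),.178,'handle')
rect(((H>100)&(H<130)&(S>150)),(90,240,200,330),.125,'standall')
E
python3 m.py
```

```text
V block [159 165 147] [134 139 125] table [149 146 142] plate [11 37 77] [ 5 13 25] tray [156 162 145] [112 112  98]
handle [509.6 251.3] [31.7 34.2] 19.5 [125.6 282.8]
standall [507.8 242.7] [ 98. 117.] 7.8 [145.  288.7]
```

View pics/c1.png

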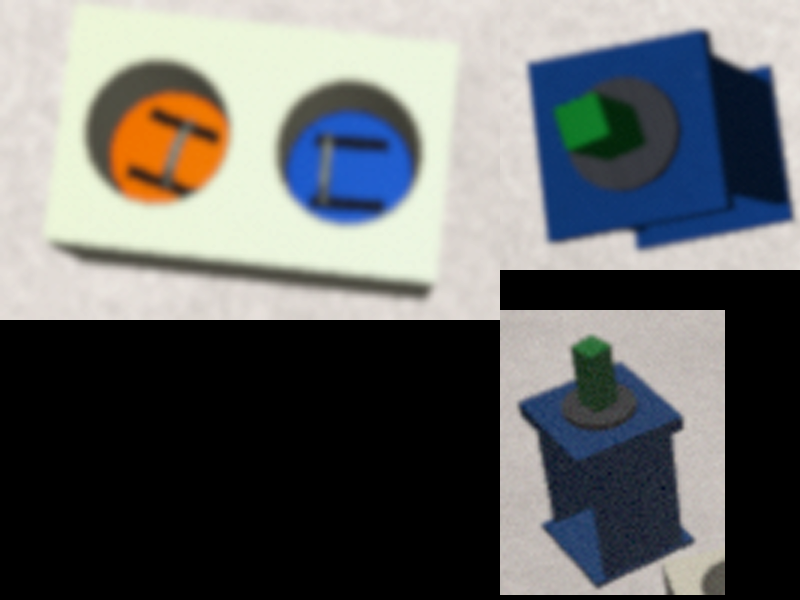

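Orange's slots run roughly along image x and slightly down. Its loop crown spans about (188,125) to (168,185) in the 4x crop. The stand plate and handle corners are clear.

```bash
cat > m2.py <<'E'
from h import *
from scipy.spatial.transform import Rotation as Ro
a=snap('top');b=snap('side')
def fit(n,px,z):
    P=np.array([onz(a,p,z)[:2] for p in px])*1000;R=cv2.minAreaRect(P.astype(np.float32))
    e=P[1]-P[0];print(n,'centre',P.mean(0).round(1),'edges',[round(np.linalg.norm(P[i]-P[i-1]),1) for i in range(len(P))],'ang',[round(np.degrees(np.arctan2(*(P[i]-P[i-1])[::-1])),1) for i in range(len(P))]);return P
q=lambda L,k,ox,oy:[(x/k+ox-.5+.5/k,y/k+oy-.5+.5/k) for x,y in L]
fit('block',q([(75,8),(457,42),(433,285),(47,243)],4,235,235),.11)
fit('plate',q([(28,63),(206,30),(230,208),(50,241)],3,92,240),.125)
fit('handle',q([(55,105),(100,92),(111,140),(68,154)],3,92,240),.181)
fit('crown',q([(188,122),(168,187)],4,235,235),.068)
fit('slotA',q([(150,114),(219,137)],4,235,235),.042)
fit('slotB',q([(127,172),(195,193)],4,235,235),.042)
# tray rim
fit('tray',[(411,216),(507,207),(526,312),(429,327)],.035)
# orange ellipse: cartridge top visible mask lower right edge
s=r.get_state();R=Ro.from_quat(s['eef_rot']).as_matrix();print('x',R[:,0].round(3),'jaw yaw',np.degrees(np.arctan2(R[1,2],R[0,2])))
print(s['tool_pos'])
E
python3 m2.py
```

```text
block centre [522.4  18.5] edges [np.float64(89.0), np.float64(144.7), np.float64(91.3), np.float64(143.3)] ang [np.float64(-8.6), np.float64(-98.5), np.float64(170.5), np.float64(80.5)]
plate centre [513.  259.1] edges [np.float64(89.2), np.float64(90.9), np.float64(89.0), np.float64(89.9)] ang [np.float64(8.3), np.float64(-82.7), np.float64(-172.3), np.float64(97.4)]
handle centre [512.5 258.8] edges [np.float64(23.6), np.float64(21.5), np.float64(22.8), np.float64(20.6)] ang [np.float64(16.0), np.float64(-77.0), np.float64(-166.3), np.float64(105.0)]
crown centre [525.4  49.8] edges [np.float64(26.8), np.float64(26.8)] ang [np.float64(-19.5), np.float64(160.5)]
slotA centre [540.5  48.7] edges [np.float64(29.8), np.float64(29.8)] ang [np.float64(68.2), np.float64(-111.8)]
slotB centre [517.7  59.2] edges [np.float64(29.0), np.float64(29.0)] ang [np.float64(69.6), np.float64(-110.4)]
tray centre [ 525.5 -261. ] edges [np.float64(185.5), np.float64(166.2), np.float64(178.6), np.float64(163.3)] ang [np.float64(3.8), np.float64(-87.8), np.float64(-177.1), np.float64(94.6)]
x [-0.  0. -1.] jaw yaw -75.97172428555885
[ 0.15147222 -0.60623297  0.25253341]
```

View pics/w0.png

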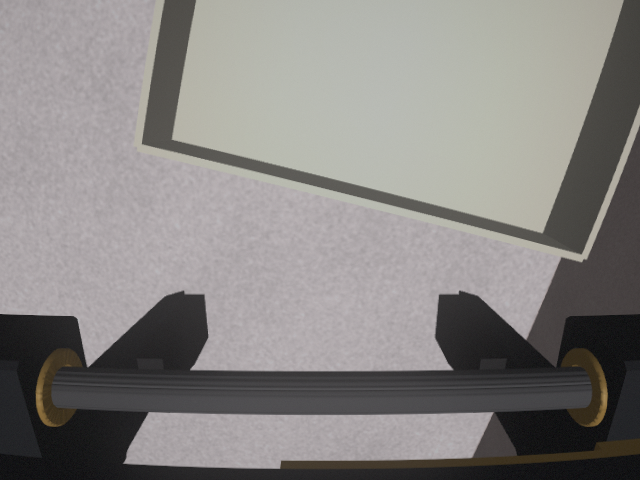

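Everything agrees to about 2 mm:

| Item | Position (mm) | Yaw or heading |
|---|---|---|
| Stand and hook | (512.5, 259) | handle yaw 14.5° mod 90 |
| Orange cartridge | (528.5, 54) | axis about 69° |
| Orange crown | offset about 5 mm toward −69° side | – |
| Tray | (525, −261) | – |

The jaw yaw of −76° already suits the handle. I'll move to the stand now.

>>> apply_moves([
  [35,32,4],
  [35,32,4],
  [35,32,4],
  [35,32,4],
  [35,32,4],
  [35,32,4],
  [35,32,4],
  [35,32,4],
], roll=[0,0,0,0,0,0,0,0], gripper=[6,6,6,6,6,6,6,6], newtons=40)

```text
clock: 1.02
tool_pos: [0.3979, -0.3807, 0.2811]
eef_rot: [0.435, 0.557, -0.435, 0.557]
contact_force: [-0.2, -1.2, -0.2]
opening: 0.683
```

>>> apply_moves([
  [10,34,0],
  [10,34,0],
  [10,34,0],
  [10,34,0],
  [10,34,0],
  [10,34,0],
  [10,34,0],
  [10,34,0],
], roll=[0,0,0,0,0,0,0,0], gripper=[6,6,6,6,6,6,6,6])

```text
clock: 1.68
tool_pos: [0.491, -0.0605, 0.281]
eef_rot: [0.435, 0.557, -0.435, 0.557]
contact_force: [0.6, -0.1, -0.7]
opening: 0.683
```

>>> apply_moves([
  [2.0,31.8,0],
  [2.0,31.8,0],
  [2.0,31.8,0],
  [2.0,31.8,0],
  [2.0,31.8,0],
  [2.0,31.8,0],
  [2.0,31.8,0],
  [2.0,31.8,0],
], roll=[1,1,1,1,1,1,1,1], gripper=[6,6,6,6,6,6,6,6])

```text
clock: 2.35
tool_pos: [0.5099, 0.2611, 0.2809]
eef_rot: [0.43, 0.563, -0.428, 0.562]
contact_force: [0.4, 0.5, -0.3]
opening: 0.679
```

```bash
python3 - <<'E'
from h import *
from scipy.spatial.transform import Rotation as Ro
w=snap('wrist','w1.png')
s=r.get_state();R=Ro.from_quat(s['eef_rot']).as_matrix();print('jaw yaw',np.degrees(np.arctan2(R[1,2],R[0,2])));print(s['tool_pos'],s['q'].round(2))
print(proj(w,[[.5125,.259,.181],[.5125,.259,.131]]))
E
```

```text
jaw yaw -74.34438257923887
[0.50935846 0.26690229 0.2809592 ] [-0.47  0.58 -0.16  1.69  0.1   0.87 -1.96]
[[326.61023676 244.46921608]
 [325.97791487 223.49982013]]
```

View pics/w1.png

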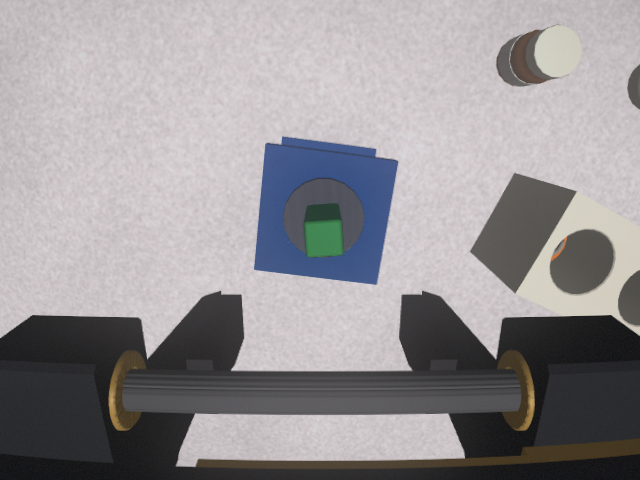

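The wrist view shows the handle top at (323,238), within 3 mm of the prediction, and nearly aligned. Turning +89° leaves wrist range both ways, so I'll do that now.

>>> apply_moves([
  [0.3,-0.7,0],
  [0.3,-0.7,0],
  [0.3,-0.7,0],
  [0.3,-0.7,0],
  [0.3,-0.7,0],
  [0.3,-0.7,0],
  [0.3,-0.7,0],
  [0.3,-0.7,0],
], roll=[7,14,21,28,35,42,49,56], gripper=[6,6,6,6,6,6,6,6])

```text
clock: 3.07
tool_pos: [0.5138, 0.248, 0.2808]
eef_rot: [0.114, 0.698, -0.115, 0.698]
contact_force: [-0.3, 0.3, -0.1]
opening: 0.681
```

>>> apply_moves([
  [0,0,0],
  [0,0,0],
  [0,0,0],
  [0,0,0],
  [0,0,0],
  [0,0,0],
  [0,0,0],
  [0,0,0],
], roll=[7,14,21,28,33,33,33,33], gripper=[6,6,6,6,6,6,6,6])

```text
clock: 3.73
tool_pos: [0.5137, 0.2483, 0.2807]
eef_rot: [-0.085, 0.702, 0.085, 0.702]
contact_force: [0.0, 0.6, 0.0]
opening: 0.679
```

```bash
python3 - <<'E'
from h import *
from scipy.spatial.transform import Rotation as Ro
w=snap('wrist')
s=r.get_state();R=Ro.from_quat(s['eef_rot']).as_matrix();print('jaw yaw',np.degrees(np.arctan2(R[1,2],R[0,2])));print(s['tool_pos'],s['q'].round(2))
im=w['image'];hsv=cv2.cvtColor(im,cv2.COLOR_RGB2HSV)
m=((hsv[...,0]>45)&(hsv[...,0]<80)&(hsv[...,1]>110)&(hsv[...,2]>95)).astype(np.uint8)
c=max(cv2.findContours(m,0,cv2.CHAIN_APPROX_NONE)[0],key=cv2.contourArea)[:,0]
P=np.array([onz(w,p,.181)[:2] for p in c])*1000
print(cv2.minAreaRect(P.astype(np.float32)))
E
```

```text
jaw yaw 13.91190353815864
[0.51373766 0.2483304  0.28077964] [-0.18  0.63 -0.6   1.69  0.42  0.95 -0.69]
((514.9364624023438, 261.9707336425781), (20.843692779541016, 20.837400436401367), 19.511194229125977)
```

>>> apply_moves([
  [0.05,1.2,0],
  [0.05,1.2,-2],
  [0.05,1.2,-5],
  [0.05,1.2,-8],
  [0.05,1.2,-11],
  [0.05,1.2,-12.5],
  [0.05,1.2,-12.5],
  [0.05,1.2,-12.5],
], roll=[1.5,1.5,1.5,1.5,1.5,1.5,1.5,1.5], gripper=[6,6,6,6,6,6,6,6])

```text
clock: 4.45
tool_pos: [0.5139, 0.2615, 0.1555]
eef_rot: [-0.096, 0.701, 0.096, 0.7]
contact_force: [0.1, 0.9, 1.0]
opening: 0.679
```

>>> apply_moves([
  [0,0,0],
  [0,0,0],
  [0,0,0],
  [0,0,0],
  [0,0,0],
  [0,0,0],
  [0,0,0],
  [0,0,0],
], roll=[0,0,0,0,0,0,0,0], gripper=[1,1,1,1,1,1,1,1], newtons=40)

```text
clock: 5.12
tool_pos: [0.5147, 0.2606, 0.1563]
eef_rot: [-0.095, 0.7, 0.096, 0.701]
contact_force: [0.1, -0.1, 3.8]
opening: 0.248
```

>>> apply_moves([
  [0,0,1],
  [0,0,3],
  [0,0,5],
  [0,0,8],
  [0,0,11],
  [0,0,14],
  [0,0,15],
  [0,0,15],
], roll=[0,0,0,0,0,0,0,0], gripper=[1,1,1,1,1,1,1,1])

```text
clock: 5.78
tool_pos: [0.515, 0.2616, 0.3086]
eef_rot: [-0.095, 0.699, 0.096, 0.702]
contact_force: [-0.6, -0.2, -0.8]
opening: 0.249
```

>>> apply_moves([
  [0,-4,0],
  [0,-8,0],
  [0,-10,0],
  [0,-11,0],
  [0,-11,0],
  [0,-11,0],
  [0,-11,0],
  [0,-11,0],
], roll=[0,0,0,0,0,0,0,0], gripper=[1,1,1,1,1,1,1,1])

```text
clock: 6.45
tool_pos: [0.5139, 0.1528, 0.3057]
eef_rot: [-0.096, 0.7, 0.097, 0.701]
contact_force: [0.3, 0.5, -2.4]
opening: 0.247
```

```bash
python3 - <<'E'
from h import *
s=r.get_state();p=s['tool_pos'];print(p,s['contact_force'],s['q'].round(2))
f=lambda x,k:cv2.resize(x,None,fx=k,fy=k,interpolation=cv2.INTER_CUBIC)
O=np.array([p[0],p[1],p[2]-.0313]); can=np.zeros((600,800,3),np.uint8)
for i,n in enumerate(['side','top']):
    c=snap(n);T=O-[0,0,.1];u=proj(c,T)[0];print(n,u)
    th=np.radians([14.5,104.5,-165.5,-75.5]);X=np.array([T+.013*np.array([np.cos(t),np.sin(t),0]) for t in th]);print(proj(c,X).round(1))
    x,y=u.round().astype(int);x=np.clip(x,50,589);y=np.clip(y,60,400);print('origin',x-50,y-60)
    C=f(c['image'][y-60:y+60,x-50:x+50],4);can[:480,i*400:i*400+400]=C
cv2.imwrite('pics/toe.png',np.clip(can*1.5,0,255).astype(np.uint8)[:,:,::-1])
E
```

```text
[0.51386084 0.15283997 0.30565153] [ 0.33125998  0.51872548 -2.37552652] [ 0.02  0.56 -0.64  1.75  0.4   0.96 -0.5 ]
side [249.28624254 179.83773303]
[[254.4 177.2]
 [245.3 177. ]
 [244.1 182.5]
 [253.3 182.7]]
origin 199 120
top [197.51514217 275.97030801]
[[195.1 267. ]
 [188.4 278.8]
 [200.  285. ]
 [206.6 273.1]]
origin 148 216
```

View pics/toe.png

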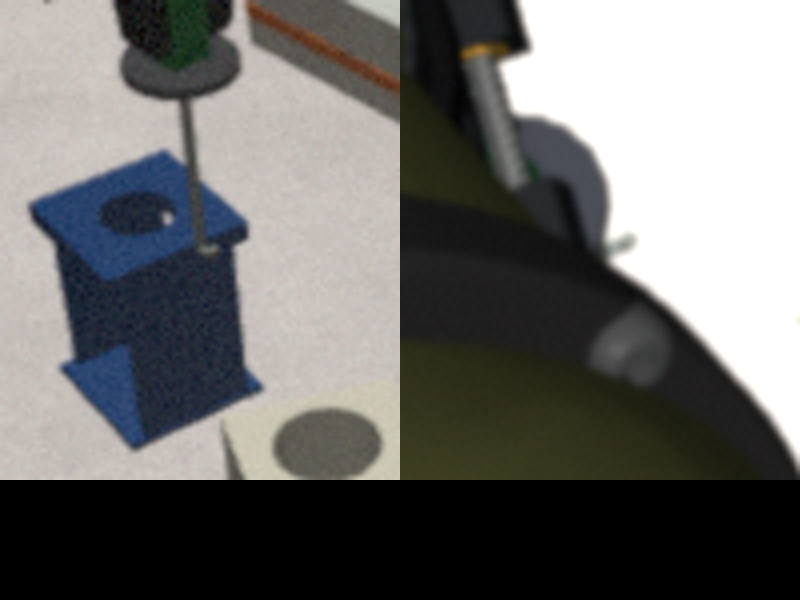

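The side view shows the toe tip at about (253,182) and the top view at about (207,276). Both match the heading of −75°. I need −110.7°, so the roll is −36°. I'll move above orange's bore on its +u side.

>>> apply_moves([
  [0.5,-2,0],
  [1,-4,0],
  [1.5,-6,0],
  [1.95,-8,0],
  [1.95,-8.35,0],
  [1.95,-8.35,0],
  [1.95,-8.35,0],
  [1.95,-8.35,0],
], roll=[-5,-11,-18,-25,-31,-36,-36,-36], gripper=[1,1,1,1,1,1,1,1])

```text
clock: 7.22
tool_pos: [0.5337, 0.0681, 0.3058]
eef_rot: [0.124, 0.696, -0.124, 0.696]
contact_force: [0.6, -0.0, -0.6]
opening: 0.246
```

```bash
cat > look.py <<'E'
from h import *
from scipy.spatial.transform import Rotation as Ro
import sys
s=r.get_state();p=s['tool_pos'];R=Ro.from_quat(s['eef_rot']).as_matrix();print('tcp',p.round(4),'jaw',np.degrees(np.arctan2(R[1,2],R[0,2])).round(2),'F',s['contact_force'].round(2))
f=lambda x,k:cv2.resize(x,None,fx=k,fy=k,interpolation=cv2.INTER_CUBIC)
can=np.zeros((480,800,3),np.uint8)
for i,n in enumerate(['side','top']):
    c=snap(n);u=proj(c,[p[0],p[1],p[2]-.1])[0];x,y=u.round().astype(int);x=np.clip(x,50,589);y=np.clip(y,60,419);print(n,'crop0',x-50,y-60)
    print(proj(c,[[p[0],p[1],p[2]-.0313-h] for h in (0,.02,.06,.1)]).round(1).tolist())
    can[:,i*400:i*400+400]=f(c['image'][y-60:y+60,x-50:x+50],4)
cv2.imwrite('pics/'+sys.argv[1],np.clip(can*1.5,0,255).astype(np.uint8)[:,:,::-1])
cv2.imwrite('pics/w_'+sys.argv[1],snap('wrist')['image'][:,:,::-1])
E
python3 look.py b1.png
```

```text
tcp [0.5337 0.0681 0.3058] jaw -20.25 F [ 0.56 -0.03 -0.58]
side crop0 226 127
[[273.9, 155.7], [274.5, 165.2], [275.6, 183.4], [276.7, 200.3]]
top crop0 206 194
[[248.3, 244.8], [250.7, 247.8], [255.0, 253.3], [258.9, 258.1]]
```

View pics/b1.png

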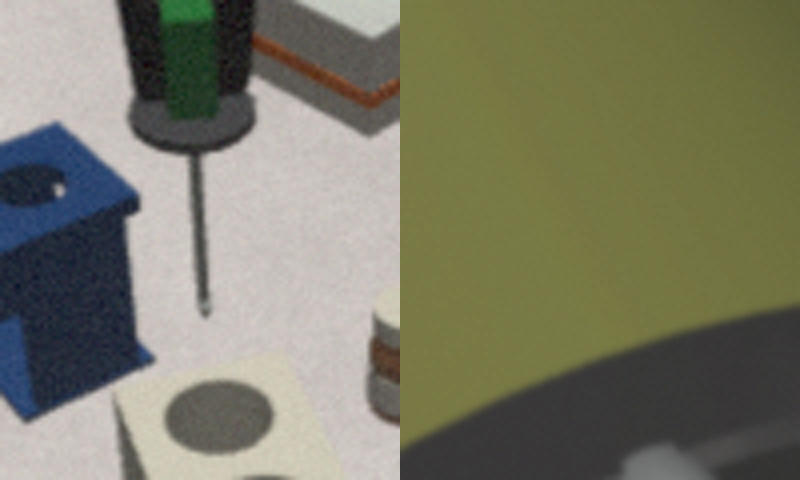

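The side view has the shank end at (276.7,202), as predicted, with the toe pointing at the side camera. I'll descend to just above the crown.

>>> apply_moves([
  [0,0.1,-1.5],
  [0,0.1,-3],
  [0,0.1,-4.5],
  [0,0.1,-6],
  [0,0.1,-7.5],
  [0,0.1,-8.5],
  [0,0.1,-9],
  [0,0.1,-9],
], roll=[0,0,0,0,0,0,0,0], gripper=[1,1,1,1,1,1,1,1])

```text
clock: 8.03
tool_pos: [0.5332, 0.0681, 0.2149]
eef_rot: [0.125, 0.697, -0.126, 0.695]
contact_force: [0.1, -0.2, -1.0]
opening: 0.246
```

>>> apply_moves([
  [0,0,-0.2],
  [0,0,-0.4],
  [0,0,-0.6],
  [0,0,-0.8],
  [0,0,-1],
  [0,0,-1.2],
  [0,0,-1.4],
  [0,0,-1.5],
], roll=[0,0,0,0,0,0,0,0], gripper=[1,1,1,1,1,1,1,1])

```text
clock: 8.7
tool_pos: [0.5336, 0.068, 0.2005]
eef_rot: [0.126, 0.696, -0.126, 0.696]
contact_force: [-0.6, -0.3, -1.4]
opening: 0.247
```

>>> apply_moves([
  [0,0,-0.2],
  [0,0,-0.4],
  [0,0,-0.6],
  [0,0,-0.8],
  [0,0,-1],
  [0,0,-1.2],
  [0,0,-1.4],
  [0,0,-1.6],
], roll=[0,0,0,0,0,0,0,0], gripper=[1,1,1,1,1,1,1,1])

```text
clock: 9.37
tool_pos: [0.5337, 0.068, 0.1846]
eef_rot: [0.126, 0.696, -0.126, 0.696]
contact_force: [-0.4, 1.0, -1.3]
opening: 0.245
```

>>> apply_moves([
  [-0.07,-0.19,0],
  [-0.14,-0.37,0],
  [-0.21,-0.56,0],
  [-0.25,-0.65,0],
  [-0.28,-0.75,0],
  [-0.32,-0.84,0],
  [-0.35,-0.94,0],
  [-0.39,-1.03,0],
], roll=[0,0,0,0,0,0,0,0], gripper=[1,1,1,1,1,1,1,1])

```text
clock: 10.03
tool_pos: [0.5298, 0.0577, 0.1848]
eef_rot: [0.126, 0.696, -0.126, 0.696]
contact_force: [0.6, 0.4, -0.9]
opening: 0.249
```

>>> apply_moves([
  [-0.02,-0.05,0],
  [-0.04,-0.09,0],
  [-0.05,-0.14,0],
  [-0.07,-0.19,0],
  [-0.07,-0.19,0],
  [-0.07,-0.19,0],
  [-0.07,-0.19,0],
  [-0.07,-0.19,0],
], roll=[0,0,0,0,0,0,0,0], gripper=[1,1,1,1,1,1,1,1])

```text
clock: 10.7
tool_pos: [0.5292, 0.0561, 0.1848]
eef_rot: [0.126, 0.696, -0.126, 0.696]
contact_force: [0.3, 1.0, -0.2]
opening: 0.244
```

>>> apply_moves([
  [-0.02,-0.05,0],
  [-0.04,-0.09,0],
  [-0.05,-0.14,0],
  [-0.07,-0.19,0],
  [-0.07,-0.19,0],
  [-0.07,-0.19,0],
  [-0.07,-0.19,0],
  [-0.07,-0.19,0],
], roll=[0,0,0,0,0,0,0,0], gripper=[1,1,1,1,1,1,1,1])

```text
clock: 11.37
tool_pos: [0.5285, 0.054, 0.1848]
eef_rot: [0.126, 0.696, -0.126, 0.696]
contact_force: [0.6, 0.8, -0.2]
opening: 0.244
```

```bash
cat > st.py <<'E'
from h import *
F=[];P=[]
for i in range(1):
    s=r.get_state();print(s['clock'].round(2),s['tool_pos'].round(4),s['contact_force'].round(2),s['moment'].round(3))
u=np.array([.3535,.9354,0]);print('s',(s['tool_pos']-[.5285,.054,0])@u*1000,'Fu',s['contact_force']@u)
E
python3 st.py
```

```text
Traceback (most recent call last):
  File "st.py", line 4, in <module>
    s=r.get_state();print(s['clock'].round(2),s['tool_pos'].round(4),s['contact_force'].round(2),s['moment'].round(3))
                          ^^^^^^^^^^^^^^^^
AttributeError: 'float' object has no attribute 'round'
```

>>> apply_moves([
  [-0.01,-0.03,0],
  [-0.02,-0.05,0],
  [-0.03,-0.07,0],
  [-0.04,-0.09,0],
  [-0.05,-0.11,0],
  [-0.05,-0.14,0],
  [-0.05,-0.14,0],
  [-0.05,-0.14,0],
], roll=[0,0,0,0,0,0,0,0], gripper=[1,1,1,1,1,1,1,1])

```text
clock: 12.03
tool_pos: [0.528, 0.0529, 0.1848]
eef_rot: [0.126, 0.696, -0.125, 0.696]
contact_force: [0.6, 2.0, -0.4]
opening: 0.242
```

```bash
sed -i "s/s\['clock'\].round(2)/round(float(s['clock']),2)/" st.py; python3 st.py
```

```text
12.03 [0.528  0.0529 0.1848] [ 0.56  1.96 -0.35] [ 0.764 -0.211 -0.009]
s -1.2267363839854408 Fu 2.0281305761674457
```

Contact of 2 N at s≈−1.2, so the wire is at about −6 mm, as expected. I'll back off slightly and lift until it loads.

>>> apply_moves([
  [0.02,0.05,0.1],
  [0.02,0.05,0.3],
  [0.02,0.05,0.5],
  [0.02,0.05,0.7],
  [0.02,0.05,0.85],
  [0.02,0.05,1.0],
  [0.02,0.05,1.05],
  [0.02,0.05,1.1],
], roll=[0,0,0,0,0,0,0,0], gripper=[1,1,1,1,1,1,1,1])

```text
clock: 12.7
tool_pos: [0.5281, 0.0529, 0.1959]
eef_rot: [0.126, 0.696, -0.126, 0.696]
contact_force: [0.6, 2.5, -2.1]
opening: 0.248
```

>>> apply_moves([
  [0,0,0.05],
  [0,0,0.1],
  [0,0,0.15],
  [0,0,0.2],
  [0,0,0.25],
  [0,0,0.3],
  [0,0,0.35],
  [0,0,0.4],
], roll=[0,0,0,0,0,0,0,0], gripper=[1,1,1,1,1,1,1,1])

```text
clock: 13.37
tool_pos: [0.5278, 0.0528, 0.1995]
eef_rot: [0.126, 0.696, -0.126, 0.696]
contact_force: [0.8, 0.2, -5.3]
opening: 0.246
```

```bash
python3 st.py
```

```text
13.37 [0.5278 0.0528 0.1995] [ 0.84  0.2  -5.31] [ 0.237 -0.263 -0.037]
s -1.3467071836367897 Fu 0.4825703474358528
```

>>> apply_moves([
  [0,0,0.05],
  [0,0,0.1],
  [0,0,0.15],
  [0,0,0.2],
  [0,0,0.25],
  [0,0,0.3],
  [0,0,0.35],
  [0,0,0.4],
], roll=[0,0,0,0,0,0,0,0], gripper=[1,1,1,1,1,1,1,1])

```text
clock: 14.03
tool_pos: [0.5281, 0.053, 0.2038]
eef_rot: [0.126, 0.696, -0.126, 0.696]
contact_force: [-0.5, 0.8, -4.8]
opening: 0.248
```

>>> apply_moves([
  [0,0,0.1],
  [0,0,0.2],
  [0,0,0.3],
  [0,0,0.4],
  [0,0,0.5],
  [0,0,0.6],
  [0,0,0.7],
  [0,0,0.8],
], roll=[0,0,0,0,0,0,0,0], gripper=[1,1,1,1,1,1,1,1])

```text
clock: 14.7
tool_pos: [0.5281, 0.053, 0.2118]
eef_rot: [0.126, 0.696, -0.126, 0.696]
contact_force: [0.3, 1.5, -5.7]
opening: 0.246
```

```bash
python3 st.py
```

```text
14.7 [0.5281 0.053  0.2118] [ 0.31  1.51 -5.7 ] [ 0.201 -0.243  0.004]
s -1.0822144885805347 Fu 1.5178639645139524
```

>>> apply_moves([
  [0,0,0.2],
  [0,0,0.4],
  [0,0,0.6],
  [0,0,0.8],
  [0,0,1.0],
  [0,0,1.2],
  [0,0,1.4],
  [0,0,1.6],
], roll=[0,0,0,0,0,0,0,0], gripper=[1,1,1,1,1,1,1,1])

```text
clock: 15.37
tool_pos: [0.5281, 0.053, 0.228]
eef_rot: [0.126, 0.696, -0.126, 0.696]
contact_force: [0.5, 0.6, -4.2]
opening: 0.245
```

>>> apply_moves([
  [0,0,0.25],
  [0,0,0.5],
  [0,0,0.75],
  [0,0,1.0],
  [0,0,1.25],
  [0,0,1.5],
  [0,0,1.75],
  [0,0,2],
], roll=[0,0,0,0,0,0,0,0], gripper=[1,1,1,1,1,1,1,1])

```text
clock: 16.03
tool_pos: [0.5281, 0.053, 0.248]
eef_rot: [0.126, 0.696, -0.126, 0.696]
contact_force: [0.9, 1.2, -5.4]
opening: 0.248
```

>>> apply_moves([
  [0,0,0.25],
  [0,0,0.5],
  [0,0,0.75],
  [0,0,1.0],
  [0,0,1.25],
  [0,0,1.5],
  [0,0,1.75],
  [0,0,2],
], roll=[0,0,0,0,0,0,0,0], gripper=[1,1,1,1,1,1,1,1])

```text
clock: 16.7
tool_pos: [0.5281, 0.053, 0.268]
eef_rot: [0.126, 0.696, -0.126, 0.696]
contact_force: [1.3, 0.7, -4.1]
opening: 0.246
```

>>> apply_moves([
  [0,0,0.25],
  [0,0,0.5],
  [0,0,0.75],
  [0,0,1.0],
  [0,0,1.25],
  [0,0,1.5],
  [0,0,1.75],
  [0,0,2],
], roll=[0,0,0,0,0,0,0,0], gripper=[1,1,1,1,1,1,1,1])

```text
clock: 17.37
tool_pos: [0.528, 0.053, 0.288]
eef_rot: [0.126, 0.696, -0.126, 0.696]
contact_force: [0.5, -0.5, -3.7]
opening: 0.244
```

>>> apply_moves([
  [0,0,0.15],
  [0,0,0.3],
  [0,0,0.45],
  [0,0,0.6],
  [0,0,0.75],
  [0,0,0.9],
  [0,0,1.05],
  [0,0,1.2],
], roll=[0,0,0,0,0,0,0,0], gripper=[1,1,1,1,1,1,1,1])

```text
clock: 18.03
tool_pos: [0.5281, 0.053, 0.2999]
eef_rot: [0.126, 0.696, -0.126, 0.696]
contact_force: [-0.4, -1.1, -3.7]
opening: 0.246
```

>>> apply_moves([
  [0,0,0.15],
  [0,0,0.3],
  [0,0,0.5],
  [0,0,0.8],
  [0,0,1.2],
  [0,0,1.7],
  [0,0,2.2],
  [0,0,2.5],
], roll=[0,0,0,0,0,0,0,0], gripper=[1,1,1,1,1,1,1,1])

```text
clock: 18.7
tool_pos: [0.5284, 0.0532, 0.3257]
eef_rot: [0.126, 0.695, -0.125, 0.696]
contact_force: [0.4, -0.3, -3.7]
opening: 0.249
```

>>> apply_moves([
  [0,0,0.3],
  [0,0,0.7],
  [0,0,1.1],
  [0,0,1.4],
  [0,0,1.5],
  [0,0,1.5],
  [0,0,1.5],
  [0,0,1.5],
], roll=[0,0,0,0,0,0,0,0], gripper=[1,1,1,1,1,1,1,1])

```text
clock: 19.37
tool_pos: [0.528, 0.053, 0.3395]
eef_rot: [0.126, 0.696, -0.126, 0.696]
contact_force: [-0.5, -0.6, -4.0]
opening: 0.247
```

```bash
python3 st.py; python3 look.py c2.png
```

```text
19.37 [0.528  0.053  0.3395] [-0.45 -0.63 -4.04] [-0.06  -0.055 -0.035]
s -1.1532907010776812 Fu -0.748293740745564
tcp [0.528  0.053  0.3395] jaw -20.47 F [-0.45 -0.63 -4.04]
side crop0 226 117
[[273.6, 143.9], [274.3, 154.1], [275.5, 173.5], [276.6, 191.5]]
top crop0 215 194
[[257.6, 243.6], [259.8, 246.8], [263.8, 252.6], [267.4, 257.7]]
```

View pics/c2.png

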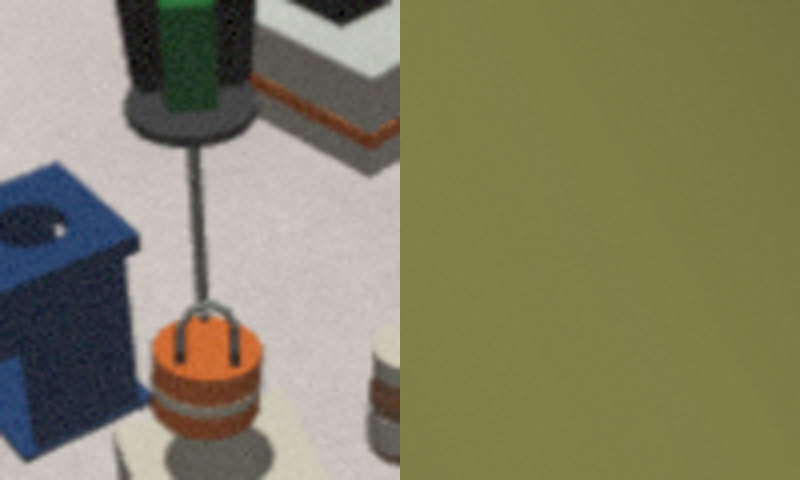

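The side view shows the cartridge hanging from the toe above the block at about (277,215), slightly tilted. I'll carry it smoothly to the tray.

>>> apply_moves([
  [0,-0.1,0],
  [0,-0.3,0],
  [0,-0.6,0],
  [0,-1.0,0],
  [0,-1.5,0],
  [0,-2.1,0],
  [0,-2.8,0],
  [0,-3.6,0],
], roll=[0,0,0,0,0,0,0,0], gripper=[1,1,1,1,1,1,1,1])

```text
clock: 20.18
tool_pos: [0.528, 0.0163, 0.3397]
eef_rot: [0.126, 0.696, -0.126, 0.696]
contact_force: [0.3, 1.2, -3.6]
opening: 0.244
```

>>> apply_moves([
  [0,-0.9,0],
  [0,-1.9,0],
  [0,-3.0,0],
  [0,-4.1,0],
  [0,-5.2,0],
  [0,-6.3,0],
  [0,-7.4,0],
  [0,-8.5,0],
], roll=[0,0,0,0,0,0,0,0], gripper=[1,1,1,1,1,1,1,1])

```text
clock: 20.85
tool_pos: [0.5281, -0.0692, 0.3398]
eef_rot: [0.126, 0.696, -0.126, 0.696]
contact_force: [0.1, 0.5, -3.8]
opening: 0.249
```

>>> apply_moves([
  [0,-1.1,0],
  [0,-2.2,0],
  [0,-3.3,0],
  [0,-4.4,0],
  [0,-5.5,0],
  [0,-6.6,0],
  [0,-7.7,0],
  [0,-8.8,0],
], roll=[0,0,0,0,0,0,0,0], gripper=[1,1,1,1,1,1,1,1])

```text
clock: 21.52
tool_pos: [0.5281, -0.157, 0.3397]
eef_rot: [0.126, 0.696, -0.126, 0.696]
contact_force: [0.1, 0.1, -4.6]
opening: 0.242
```

>>> apply_moves([
  [0,-1.1,0],
  [0,-2.2,0],
  [0,-3.3,-0.3],
  [0,-4.3,-0.8],
  [0,-5.2,-1.5],
  [0,-6.0,-2.3],
  [0,-6.7,-3.1],
  [0,-7.3,-4.0],
], roll=[0,0,0,0,0,0,0,0], gripper=[1,1,1,1,1,1,1,1])

```text
clock: 22.18
tool_pos: [0.5279, -0.2297, 0.2987]
eef_rot: [0.126, 0.696, -0.126, 0.696]
contact_force: [0.2, 0.6, -3.3]
opening: 0.245
```

>>> apply_moves([
  [0,-0.6,-0.9],
  [0,-1.1,-1.8],
  [0,-1.5,-2.6],
  [0,-1.8,-3.4],
  [0,-2.0,-4.0],
  [0,-2.1,-4.5],
  [0,-2.2,-4.8],
  [0,-2.2,-5],
], roll=[0,0,0,0,0,0,0,0], gripper=[1,1,1,1,1,1,1,1])

```text
clock: 22.85
tool_pos: [0.5281, -0.2509, 0.2494]
eef_rot: [0.126, 0.696, -0.126, 0.696]
contact_force: [-0.5, -0.3, -2.8]
opening: 0.247
```

```bash
python3 st.py; python3 look.py d3.png
```

```text
22.85 [ 0.5281 -0.2509  0.2494] [-0.52 -0.33 -2.78] [-0.001 -0.119  0.026]
s -285.3219746419992 Fu -0.49237689608952484
tcp [ 0.5281 -0.2509  0.2494] jaw -20.46 F [-0.52 -0.33 -2.78]
side crop0 318 274
[[372.8, 305.9], [371.3, 314.5], [368.5, 330.6], [366.0, 345.3]]
top crop0 434 192
[[500.7, 242.7], [495.6, 245.5], [486.1, 250.6], [477.6, 255.1]]
```

View pics/d3.png

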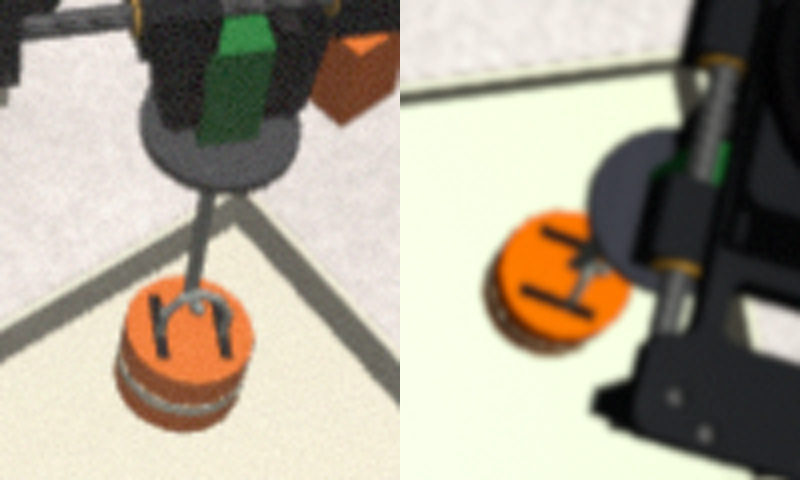

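The cartridge is hanging over the tray interior with its low edge on the +u side. I'll lower it, following the tilt-back toward −u near the floor.

>>> apply_moves([
  [0,0,-0.3],
  [0,0,-0.8],
  [0,0,-1.4],
  [0,0,-2.1],
  [0,0,-2.8],
  [0,0,-3.4],
  [0,0,-3.8],
  [0,0,-4],
], roll=[0,0,0,0,0,0,0,0], gripper=[1,1,1,1,1,1,1,1])

```text
clock: 23.67
tool_pos: [0.5277, -0.2509, 0.2088]
eef_rot: [0.126, 0.696, -0.126, 0.695]
contact_force: [0.2, 0.0, -3.0]
opening: 0.243
```

>>> apply_moves([
  [0,0,-0.1],
  [0,0,-0.2],
  [0,0,-0.3],
  [0,0,-0.4],
  [0,0,-0.5],
  [0,0,-0.6],
  [0,0,-0.7],
  [0,0,-0.8],
], roll=[0,0,0,0,0,0,0,0], gripper=[1,1,1,1,1,1,1,1])

```text
clock: 24.33
tool_pos: [0.5281, -0.251, 0.2017]
eef_rot: [0.126, 0.696, -0.126, 0.696]
contact_force: [0.0, 0.2, -3.7]
opening: 0.243
```

>>> apply_moves([
  [-0.02,-0.06,-0.05],
  [-0.05,-0.13,-0.1],
  [-0.07,-0.2,-0.15],
  [-0.1,-0.27,-0.2],
  [-0.13,-0.34,-0.25],
  [-0.15,-0.4,-0.3],
  [-0.18,-0.46,-0.35],
  [-0.2,-0.52,-0.4],
], roll=[0,0,0,0,0,0,0,0], gripper=[1,1,1,1,1,1,1,1])

```text
clock: 25.0
tool_pos: [0.526, -0.2563, 0.1977]
eef_rot: [0.126, 0.696, -0.126, 0.696]
contact_force: [0.1, -0.6, -1.7]
opening: 0.246
```

```bash
python3 st.py
```

```text
25.0 [ 0.526  -0.2563  0.1977] [ 0.12 -0.58 -1.73] [-0.024 -0.    -0.017]
s -291.1213864886913 Fu -0.5036376564024285
```

Weight is transferring. I'll lower further to seat it and free the toe from the wire.

>>> apply_moves([
  [-0.01,-0.02,-0.05],
  [-0.02,-0.04,-0.1],
  [-0.03,-0.06,-0.15],
  [-0.03,-0.08,-0.2],
  [-0.03,-0.08,-0.25],
  [-0.03,-0.08,-0.3],
  [-0.03,-0.08,-0.35],
  [-0.03,-0.08,-0.4],
], roll=[0,0,0,0,0,0,0,0], gripper=[1,1,1,1,1,1,1,1])

```text
clock: 25.67
tool_pos: [0.5259, -0.257, 0.1938]
eef_rot: [0.126, 0.696, -0.126, 0.696]
contact_force: [-1.8, -0.8, -1.2]
opening: 0.245
```

>>> apply_moves([
  [0,0,-0.1],
  [0,0,-0.2],
  [0,0,-0.3],
  [0,0,-0.4],
  [0,0,-0.5],
  [0,0,-0.6],
  [0,0,-0.7],
  [0,0,-0.7],
], roll=[0,0,0,0,0,0,0,0], gripper=[1,1,1,1,1,1,1,1])

```text
clock: 26.33
tool_pos: [0.5257, -0.2569, 0.1865]
eef_rot: [0.126, 0.696, -0.126, 0.696]
contact_force: [-0.5, 0.1, -1.4]
opening: 0.249
```

```bash
python3 st.py; python3 look.py e4.png
```

```text
26.33 [ 0.5257 -0.2569  0.1865] [-0.46  0.09 -1.42] [-0.043 -0.083  0.043]
s -291.7748875605333 Fu -0.08145319787991451
tcp [ 0.5257 -0.2569  0.1865] jaw -20.47 F [-0.46  0.09 -1.42]
side crop0 315 300
[[369.3, 335.3], [367.9, 342.8], [365.5, 356.7], [363.2, 369.5]]
top crop0 425 200
[[489.8, 252.3], [485.3, 254.6], [477.2, 258.9], [469.7, 262.7]]
```

View pics/e4.png

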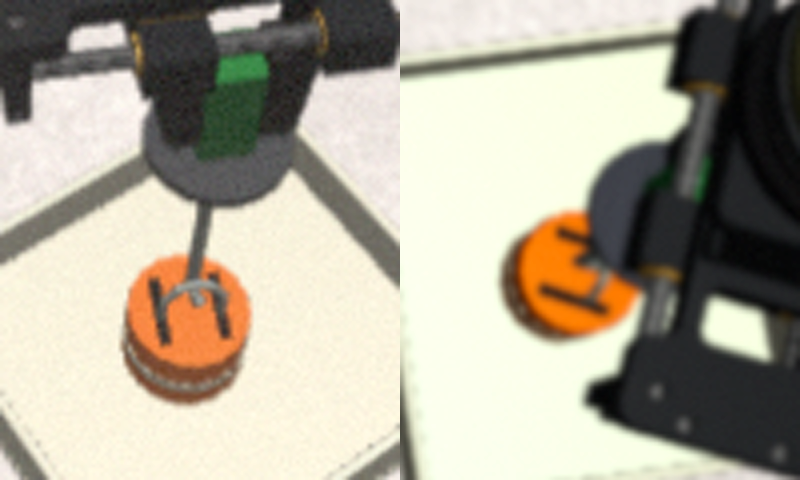

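It is standing upright on the tray floor, with the toe free below the crown. I'll back the toe out along +u, then lift.

>>> apply_moves([
  [0.05,0.14,0],
  [0.11,0.28,0],
  [0.18,0.47,0],
  [0.25,0.65,0],
  [0.34,0.89,0],
  [0.42,1.12,0],
  [0.5,1.31,0],
  [0.57,1.5,0],
], roll=[0,0,0,0,0,0,0,0], gripper=[1,1,1,1,1,1,1,1])

```text
clock: 27.15
tool_pos: [0.5316, -0.2416, 0.1868]
eef_rot: [0.126, 0.696, -0.126, 0.696]
contact_force: [0.8, -0.9, -1.2]
opening: 0.244
```

>>> apply_moves([
  [0.04,0.1,0],
  [0.04,0.1,0.1],
  [0.04,0.1,0.3],
  [0.04,0.1,0.5],
  [0.04,0.1,0.7],
  [0.04,0.1,0.9],
  [0.04,0.1,1.1],
  [0.04,0.1,1.3],
], roll=[0,0,0,0,0,0,0,0], gripper=[1,1,1,1,1,1,1,1])

```text
clock: 27.82
tool_pos: [0.5319, -0.2411, 0.2]
eef_rot: [0.126, 0.696, -0.126, 0.696]
contact_force: [-0.5, -0.2, -1.9]
opening: 0.245
```

```bash
python3 st.py
```

```text
27.82 [ 0.5319 -0.2411  0.2   ] [-0.47 -0.24 -1.9 ] [-0.055 -0.021 -0.023]
s -274.80199989450034 Fu -0.391142144388351
```

>>> apply_moves([
  [0,0,0.2],
  [0,0,0.5],
  [0,0,0.9],
  [0,0,1.5],
  [0,0,3],
  [0,0,5],
  [0,0,8],
  [0,0,11],
], roll=[0,0,0,0,0,0,0,0], gripper=[1,1,1,1,1,1,1,1])

```text
clock: 28.48
tool_pos: [0.5313, -0.2407, 0.3108]
eef_rot: [0.126, 0.696, -0.125, 0.695]
contact_force: [-0.1, -0.2, -2.0]
opening: 0.245
```

```bash
python3 st.py; python3 look.py f5.png
```

```text
28.48 [ 0.5313 -0.2407  0.3108] [-0.1  -0.19 -1.97] [-0.084 -0.087  0.003]
s -274.6866730694857 Fu -0.20825206934407764
tcp [ 0.5313 -0.2407  0.3108] jaw -20.45 F [-0.1  -0.19 -1.97]
side crop0 320 243
[[375.2, 270.6], [373.6, 280.6], [370.6, 299.3], [367.8, 316.2]]
top crop0 441 182
[[509.8, 230.9], [503.9, 234.3], [493.1, 240.5], [483.5, 246.1]]
```

View pics/f5.png

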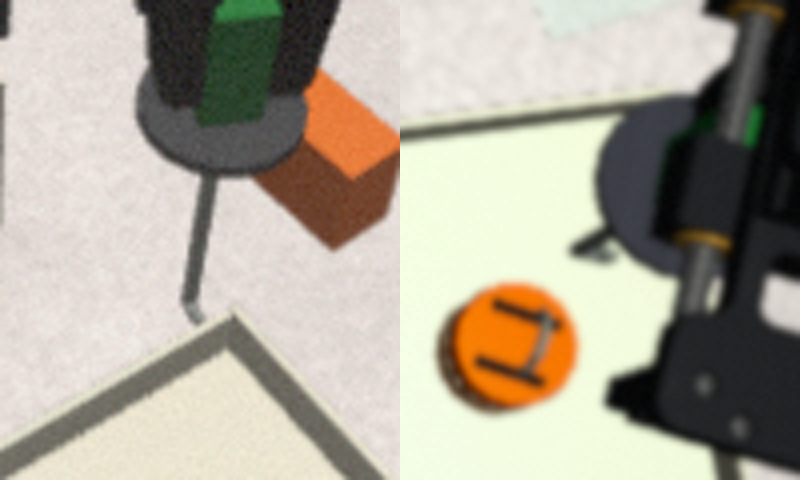

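The top view shows orange standing upright in the tray at about (569,268), with the hook free. Back to the stand.

>>> apply_moves([
  [0,1,0.5],
  [0,3,1],
  [0,6,1],
  [0,9,1],
  [0,12.5,1],
  [0,16,1],
  [0,19.5,1],
  [0,23,1],
], roll=[0,2,6,10,15,20,25,30], gripper=[1,1,1,1,1,1,1,1])

```text
clock: 29.3
tool_pos: [0.5303, -0.0072, 0.3193]
eef_rot: [-0.061, 0.705, 0.062, 0.704]
contact_force: [0.5, 0.2, -1.0]
opening: 0.244
```

>>> apply_moves([
  [-0.3,3.5,0],
  [-0.6,7,0],
  [-0.9,10.5,0],
  [-1.2,14,0],
  [-1.5,17.5,0],
  [-1.7,21,0],
  [-1.7,24,0],
  [-1.7,26,0],
], roll=[2,4,6,6,6,6,6,6], gripper=[1,1,1,1,1,1,1,1])

```text
clock: 29.97
tool_pos: [0.5115, 0.2547, 0.3194]
eef_rot: [-0.098, 0.701, 0.099, 0.699]
contact_force: [-0.5, 0.0, -0.6]
opening: 0.247
```

>>> apply_moves([
  [0,1,0],
  [0,1.1,0],
  [0,1.1,0],
  [0,1.1,0],
  [0,1.1,0],
  [0,1.1,0],
  [0,1.1,0],
  [0,1.1,0],
], roll=[0,0,0,0,0,0,0,0], gripper=[1,1,1,1,1,1,1,1])

```text
clock: 30.63
tool_pos: [0.5151, 0.2593, 0.3198]
eef_rot: [-0.095, 0.701, 0.095, 0.701]
contact_force: [-0.1, 1.0, -1.8]
opening: 0.245
```

```bash
python3 st.py
```

```text
30.63 [0.5151 0.2593 0.3198] [-0.15  0.98 -1.75] [-0.077 -0.085  0.002]
s 187.2837526875545 Fu 0.864840751946538
```

>>> apply_moves([
  [0,0.1,-1],
  [0,0.1,-3],
  [0,0.1,-5],
  [0,0.1,-7.5],
  [0,0.1,-10],
  [0,0.1,-12.5],
  [0,0.1,-14.5],
  [0,0.1,-15],
], roll=[0,0,0,0,0,0,0,0], gripper=[1,1,1,1,1,1,1,1])

```text
clock: 31.3
tool_pos: [0.513, 0.2595, 0.166]
eef_rot: [-0.097, 0.703, 0.095, 0.699]
contact_force: [-0.3, -0.5, -0.7]
opening: 0.244
```

>>> apply_moves([
  [0,0,-0.2],
  [0,0,-0.4],
  [0,0,-0.6],
  [0,0,-0.8],
  [0,0,-1.0],
  [0,0,-1.1],
  [0,0,-1.2],
  [0,0,-1.25],
], roll=[0,0,0,0,0,0,0,0], gripper=[1,1,1,1,1,1,1,1])

```text
clock: 31.97
tool_pos: [0.515, 0.261, 0.1574]
eef_rot: [-0.095, 0.701, 0.096, 0.701]
contact_force: [0.1, 0.3, -1.1]
opening: 0.249
```

```bash
python3 st.py
```

```text
31.97 [0.515  0.261  0.1574] [ 0.13  0.32 -1.09] [-0.005 -0.104  0.003]
s 188.86968365781277 Fu 0.34731146827450937
```

>>> apply_moves([
  [0,0,-0.03],
  [0,0,-0.06],
  [0,0,-0.09],
  [0,0,-0.12],
  [0,0,-0.12],
  [0,0,-0.12],
  [0,0,-0.12],
  [0,0,-0.12],
], roll=[0,0,0,0,0,0,0,0], gripper=[1,1,1,1,1,1,1,1])

```text
clock: 32.63
tool_pos: [0.5149, 0.2611, 0.1563]
eef_rot: [-0.096, 0.701, 0.096, 0.701]
contact_force: [-0.2, -0.6, 2.2]
opening: 0.252
```

>>> apply_moves([
  [0,0,0],
  [0,0,0],
  [0,0,0],
  [0,0,0],
  [0,0,0],
  [0,0,0],
  [0,0,0],
  [0,0,0],
], roll=[0,0,0,0,0,0,0,0], gripper=[6,6,6,6,6,6,6,6])

```text
clock: 33.3
tool_pos: [0.5149, 0.261, 0.156]
eef_rot: [-0.096, 0.701, 0.096, 0.701]
contact_force: [-0.1, -0.3, -0.3]
opening: 0.679
```

>>> apply_moves([
  [0,0,0.5],
  [0,0,1.5],
  [0,0,4],
  [0,0,7],
  [0,0,10],
  [0,0,14],
  [-4,0,17],
  [-6,-4,18],
], roll=[0,0,0,0,0,0,0,0], gripper=[6,6,6,6,6,6,6,6])

```text
clock: 33.97
tool_pos: [0.4581, 0.2362, 0.3385]
eef_rot: [-0.095, 0.698, 0.102, 0.703]
contact_force: [-0.5, -0.4, 0.6]
opening: 0.681
```

>>> apply_moves([
  [-3,0,0],
  [-7,0,0],
  [-9,0,0],
  [-10,0,0],
  [-10,0,0],
  [-10,0,0],
  [-10,0,0],
  [-10,0,0],
], roll=[0,0,0,0,0,0,0,0], gripper=[6,6,6,6,6,6,6,6])

```text
clock: 34.63
tool_pos: [0.361, 0.2281, 0.3334]
eef_rot: [-0.095, 0.701, 0.095, 0.701]
contact_force: [1.1, -0.0, 0.2]
opening: 0.681
```

```bash
python3 - <<'E'
from h import *
s=r.get_state();print(s['clock'],s['tool_pos'],s['contact_force'],s['qd'].round(3))
a=snap('top');b=snap('side')
can=np.zeros((600,800,3),np.uint8)
f=lambda x,k:cv2.resize(x,None,fx=k,fy=k,interpolation=cv2.INTER_CUBIC)
can[:300,:400]=cv2.resize(a['image'],(400,300));can[:300,400:]=cv2.resize(b['image'],(400,300))
can[300:600,:300]=f(b['image'][140:240,200:300],3);can[300:600,300:600]=f(a['image'][210:310,430:530],3);can[300:500,600:800]=f(a['image'][240:320,85:165],2.5)
cv2.imwrite('pics/fin.png',np.clip(can*1.4,0,255).astype(np.uint8)[:,:,::-1])
E
```

```text
34.6333 [0.36097624 0.22811504 0.33337261] [ 1.11888591 -0.00428609  0.19409537] [ 0.002  0.002 -0.003  0.007 -0.003 -0.    -0.002]
```

View pics/fin.png

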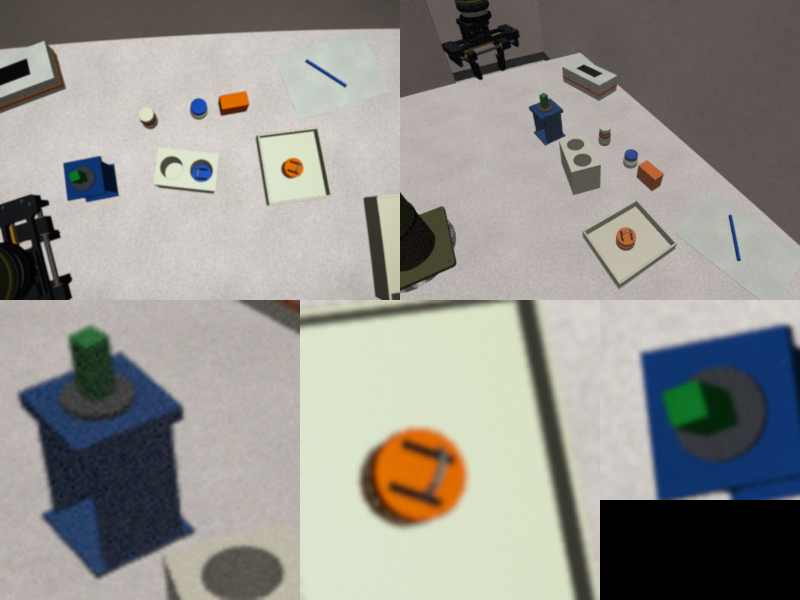

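The hook hangs flat in its stand, orange stands upright in the tray, and blue and the bystanders are where they were. The robot is clear, so I'm handing in.

```bash
python3 -c "
from plant import r
print(r.finish_job())"
```

```text
the job is handed in; nothing more can be done
None
```

The job is done and handed in at about 35 s on the robot's clock. I used the hook to draw the orange cartridge out of its bore, stood it upright in the tray, and hung the hook back in its stand.

- **Forces:** The force readings, taken at the end of each move, showed about 2 N when the shank met the wire loop. They stayed under 6 N in all during the pull, and no jam showed. The gripper never touched the cartridge.
- **Final check:** The last pictures show orange upright in the tray, the hook's flange flat on the stand, and blue in its bore. The pill jar, carton and jar look where they were, and the arm was clear and still.
- **Failed or disagreeing checks:** None failed. The only disagreement was early on, when the wrist and top cameras put the hook's handle about 3 mm apart. I took a value between the two and the grasp held.

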